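# Change over the grinder's coolant line in a glass studio

## Task

The glass grinder's water runs through one of the two ball valves in the grey valve box. Push the box's bifold cover back until its two panels stand folded flat against each other, turn the valve that is open fully shut against its stop (lever across the pipe), and only then turn the other valve fully open (lever along its pipe); leave the cover folded, and do not knock anything else on the bench about.

Things in the scene. Friction and masses are not known exactly. Their poses are not given: they have to be found in the camera images.
- valve_box: Grey fixed tray 230 (x) x 360 (y) mm, floor 10 mm thick, origin under its centre on the table. Its +x points to the back, where the cover is hinged; the front (-x) has no wall. Side cheeks 8 mm thick at y = +-176 mm rise to 102 mm, the back wall at x = 105..115 mm to 98 mm; a 22 mm square bar lies inside along y at x = 92 mm, z = 21..43 mm. Its place and yaw (+-0.35 rad) change.
- cover (a joint): Fold angle of the bifold cover, rad: 0 = both panels lie flat over the box, 1.571 = folded, both upright and flat against each other at the back (hard stop). Starts at 0.4 to 0.75. Pushing its front edge to the back (box +x) with 2 to 6 N folds it; stiff hinges keep it as left. Two aluminium panels, each 105 mm deep, 356 mm wide, 6 mm thick; rear one hinged to the box at x = 107, z = 105 mm.
- cover_edge (a point): Middle of the front panel's free front edge, the edge to push. It slides level in rails, about 105 mm above the table, at x = 107 - 210 cos(fold angle) mm in the box frame, while the hinge between the panels rises like an upside-down V, to 210 mm above the table when folded.
- duty_line: The line open at the start: steel pipe 21 mm thick, 190 mm long, along the box's x at height 32 mm, through a brass valve body 50 x 36 mm. It is the left or the right of two identical parallel lines 130 to 150 mm apart. Origin: 10 mm above the table (on the box floor), right below the lever's axis; x along the pipe to the back, y to the left, like the box's.
- duty_lever (a joint): Lever of the open line, rad: 0 = fully shut (points to the line's +y, across the pipe), 1.571 = fully open (points to -x, along the pipe to the front); hard stops at both. Shuts clockwise seen from above. Tip 85 mm from its vertical axis, 16 mm wide, 71 to 81 mm above the table, 28 mm clear of the pipe; needs about 5 N at the grip, stays as left. Starts at 1.15 to 1.571.
- duty_grip (a point): Point on that lever, 62 mm from its axis, half-way up (76 mm above the table).
- standby_line: The line that is shut at the start; built just like duty_line, in the other of the two places.
- standby_lever (a joint): Lever angle of the shut line's valve; same meaning, lever and stops as duty_lever. Starts at 0 to 0.1.
- standby_grip (a point): Point on that lever, 62 mm from its axis, half-way up (76 mm above the table).
- flux_bottle: White bottle, 60 mm across, 150 mm tall, standing close before the front of the box. Origin: centre of its underside. To be left alone.
- foil_roll: Copper ring lying flat, 84 mm across, 25 mm high, before the front of the box. Origin: centre of its underside. To be left alone.
- tool_caddy: Green caddy 110 x 170 x 95 mm with tools standing in it to 155 mm, left of the box. Origin: centre of its underside. To be left alone.
- lampshade: Leaded-glass dome, 190 mm across, 130 mm high, right of the box. Origin: centre of its underside. To be left alone.
- wrench: Wrench 170 mm long lying flat, right of the box's front; origin under its middle. To be left alone.
- mug: White mug, 80 mm across, 90 mm tall, behind the box. Origin: centre of its underside. To be left alone.
- patina_jar: Jar 68 mm across, 85 mm tall, behind the box. Origin: centre of its underside. To be left alone.

How it is judged (in metres and radians):
On the way, in this order (a step that is already met when the one before it is completed fails the run):
1. the bifold cover is folded up, its panels flat against each other (value of joint cover above 1.45 rad), for 0.2 s.
2. the valve that was open is fully shut (value of joint duty_lever below 0.09 rad), for 0.2 s.
3. the other valve is fully open (value of joint standby_lever above 1.48 rad), for 0.2 s.
At the end, for the whole second after the job is handed in: The cover stands folded (within 0.12 rad of its stop), the lever that was open is shut (within 0.09 rad of its stop) and the other lever is open (within 0.09 rad of its stop) (value of joint cover above 1.45 rad and value of joint duty_lever below 0.09 rad and value of joint standby_lever above 1.48 rad); the robot touches nothing.
It fails at once if both valves open at once (the second one opened before the first is shut) (value of joint each of duty_lever, standby_lever above 0.3 rad).
It fails at once if a bystander shifted by more than 30 mm or toppled (distance of any of flux_bottle, foil_roll, tool_caddy, lampshade, wrench, mug, patina_jar from where it was at the start of the episode above 0.03 m or angle between any of flux_bottle, foil_roll, tool_caddy, lampshade, wrench, mug, patina_jar's own z axis and vertical above 0.6 rad).
It also fails if it takes over 61 s, if anything falls off the work surface, if the arm or the gripper's body presses on something with over 40 N, if the wrist force passes 120 N, or if a joint passes its speed limit or range.

## Robot

A 6-joint arm with a two-finger parallel gripper is mounted at the origin on the work surface. World frame = base frame: x ahead of the robot, y to its left, z up, the work surface at z = 0. Lengths are in mm, angles in rad, forces in N, time in s.
With the tool pointing down it reaches from about 425 to 1125 mm from the base axis. Payload 14.9 kg.
Tool frame: the origin (TCP) lies at the very end of the fingers, on their centre line; the grasp point (between the pads) lies robot.grip_depth behind it (robot.grip_depth is the distance from the TCP to the grasp point, in mm); x points along the fingers, y is the direction in which the jaws open and shut, and the axes are right-handed (so a half turn about x gives the same grasp; the last joint's range is limited). The gripper opens to 91 mm and grips with 3 to 60 N. Pads are 32 mm wide; open, the fingers measure 118 mm over their backs; the gripper's body (76 mm by 178 mm) begins 60 mm behind the grasp point.
Start: joints at [-1.378, 0.379, 1.734, -0, 1.028, -0.033], TCP at [156.715, -682.245, 176.532] pointing down, gripper open.
Joint ranges: [-2.77, 2.77], [-0.74, 2.19], [0, 2.66], [-1.06, 4.2], [0.31, 2.87], [-3.08, 3.08]. Speed limits (rad/s): [1.89, 1.89, 2.39, 3.14, 3.14, 3.14].

## Interface

Orientations are given as [roll, pitch, yaw] about the fixed x, y, z axes, in that order (R = Rz(yaw) Ry(pitch) Rx(roll)).
In Python, from rig import robot gives the robot as it stands. The module is installed in compiled form; this text tells all that it offers.
- The arm moves only by the tool play_rows, never from a script. Its argument "series" is a list of rows, each a list of 7 numbers: the shift along the world's x, y, z in m, then the turn, a rotation vector about the world's x, y, z in degrees, then the opening, from -1 (shut) to 1 (fully open), so that 0 is half open. In form: [[x, y, z, ax, ay, az, grip], ...]. A call has 1 to 10 rows; each row is the pose to reach, as a shift and turn from the pose commanded when the call began; what a row does not reach only later rows make up. A row lasts 1/10 s, in which the tool goes at most 50 mm and 8.59 degrees, less where a joint would pass 70% of its speed; a pose out of reach is approached as far as the arm can. A call with a gripper value outside its range is refused whole. The fingers move at their own pace and stop on an object; the grip force is fixed at half the most. Time passes only in rows, so rows that repeat a pose let the fingers close. It gives the time, the measured TCP pose, the force and the opening at its end, in the units of the state.
- robot.state(): the state, without advancing time (a new reading comes with each control period).
- robot.snapshot(name): name is "scene" or "top" or "wrist"; returns a dict with "image" (420x560x3 uint8, blue, green, red), "mtx" (3x3 intrinsics, pixels), "rvec" (rotation vector, rad) and "tvec" (3), from world to camera coordinates, as OpenCV has them. Camera axes: x right, y down, z forward; pixel columns grow to the right and rows downward; lengths in mm; the calibration is good to about 2 mm. A picture is of the moment at which its call begins. There is no depth.
- robot.finish_job(): hands the job in, once; it reports no verdict.
The state is a dict: "t": time; "q": joint angles; "qvel": joint speeds; "joint_torque": joint torques, N m; "ee_pos": TCP position; "eef_rot": TCP orientation; "force": force on the tool from outside, world axes, zero at the start; "torque": the same for the moment, N m; "opening": finger opening in mm.
Only numpy, scipy, OpenCV 4.12 (cv2) and the standard library are available. Lean on these libraries where they do the work, as an engineer would, in place of code of your own. Each camera call takes 0.05 s, during which the arm holds its last target.

## Working session

There is one attempt and no reset: what is moved stays moved. The work goes in short steps, Python scripts to look and compute and a tool call to move; the robot and the scene stay as the last step left them, time stands still between calls to the robot, and variables do not carry over. Pictures are saved under pics/ and viewed, and the job is handed in when it is done.

Besides the shell and the picture viewer there is one more tool, called after ">>>" as name(argument=value, ...) on one line, values as JSON. play_rows: Moves the arm, as the interface text tells. Its arguments: {"type":"object","properties":{"series":{"type":"array","items":{"type":"array","items":{"type":"number"}}}},"required":["series"]}

```bash
mkdir -p pics; cat > h.py <<'E'
import numpy as np, cv2
from rig import robot
def snap(n,f):
    s=robot.snapshot(n); cv2.imwrite('pics/'+f,s['image']); np.savez('pics/'+f+'.npz',**{k:np.array(v) for k,v in s.items()}); return s
def load(f): return np.load('pics/'+f+'.npz')
def ray(s,u,v,z):
    R=cv2.Rodrigues(np.array(s['rvec'],float))[0]; t=np.array(s['tvec'],float).ravel()
    d=R.T@np.linalg.inv(s['mtx'])@np.array([u,v,1.]); c=-R.T@t
    return c+d*(z-c[2])/d[2]
def proj(s,P):
    return cv2.projectPoints(np.array(P,float).reshape(-1,3),np.array(s['rvec'],float),np.array(s['tvec'],float),np.array(s['mtx'],float),None)[0].reshape(-1,2)
def crop(f,x0,y0,x1,y1,k,o):
    i=cv2.imread('pics/'+f)[y0:y1,x0:x1]; cv2.imwrite('pics/'+o,cv2.resize(i,None,fx=k,fy=k,interpolation=cv2.INTER_CUBIC))
E
python3 - <<'E'
from h import *
for n in ['scene','top','wrist']: snap(n,n+'0.png')
print(robot.state(), robot.grip_depth)
E
```

```text
{'t': 0.15, 'q': array([-1.37829526e+00,  3.79251435e-01,  1.73459419e+00, -8.40184204e-06,
        1.02853013e+00, -3.32892212e-02]), 'qvel': array([-0.00152968, -0.00111065, -0.0019598 , -0.00124689, -0.00043946,
       -0.0005894 ]), 'joint_torque': array([ 1.55666403e-03, -7.64106917e+01, -4.34652150e+01,  6.51169382e-02,
        4.09519987e-02, -3.98472150e-05]), 'ee_pos': array([ 156.6551155 , -681.93372477,  176.09057199]), 'eef_rot': array([-1.5949004 ,  1.57001319,  1.77248688]), 'force': array([-0.62073499,  0.06800328,  0.72367007]), 'torque': array([ 0.00371996,  0.01623486, -0.02452022]), 'opening': 91.28594506372627} 18.8
```

View pics/scene0.png

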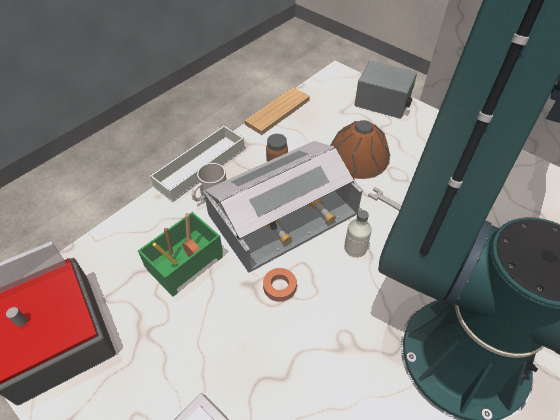

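View pics/top0.png

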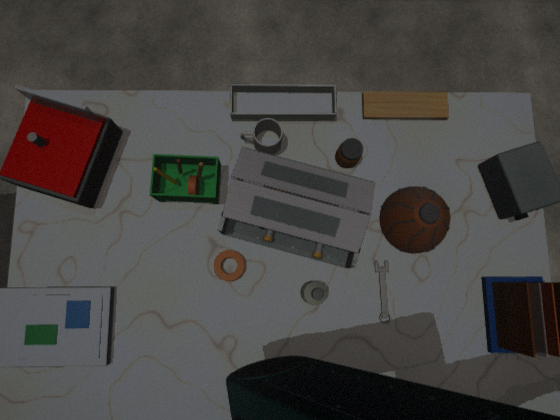

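View pics/wrist0.png

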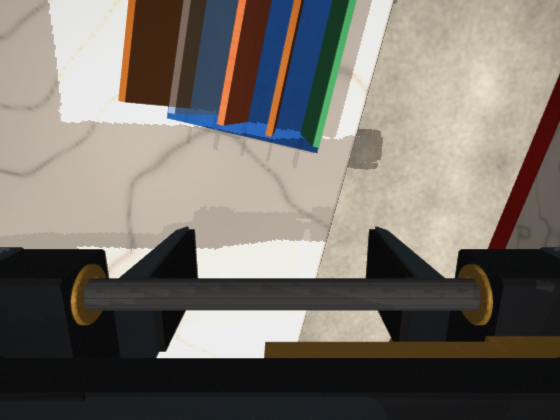

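The top view shows the box at about (297,207), yawed slightly clockwise. The bottle is at (315,292), the ring at (229,265), and both valves are partly hidden under the cover. I'll enlarge both views.

```bash
python3 - <<'E'
from h import *
crop('top0.png',210,130,390,310,4,'c1.png'); crop('scene0.png',190,130,390,310,4,'c2.png')
im=cv2.imread('pics/c1.png'); cv2.imwrite('pics/c1.png',cv2.convertScaleAbs(im,alpha=1.8)[:600])
E
```

```text
(no output)
```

View pics/c1.png

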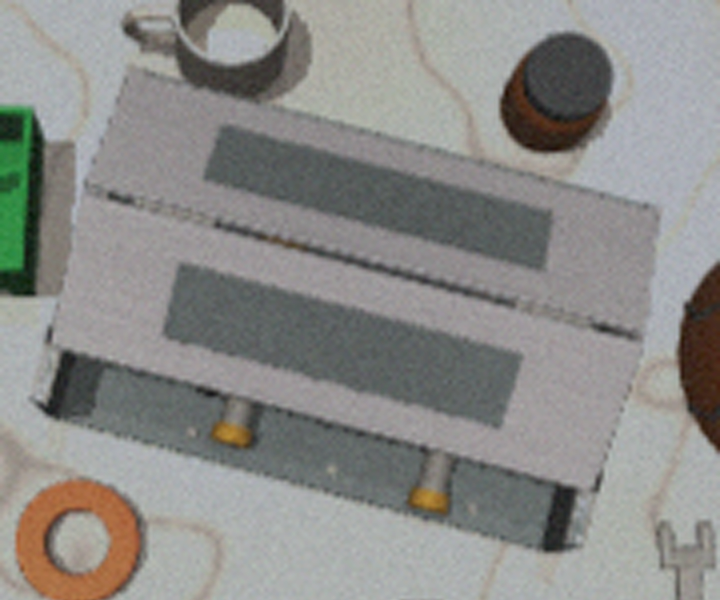

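View pics/c2.png

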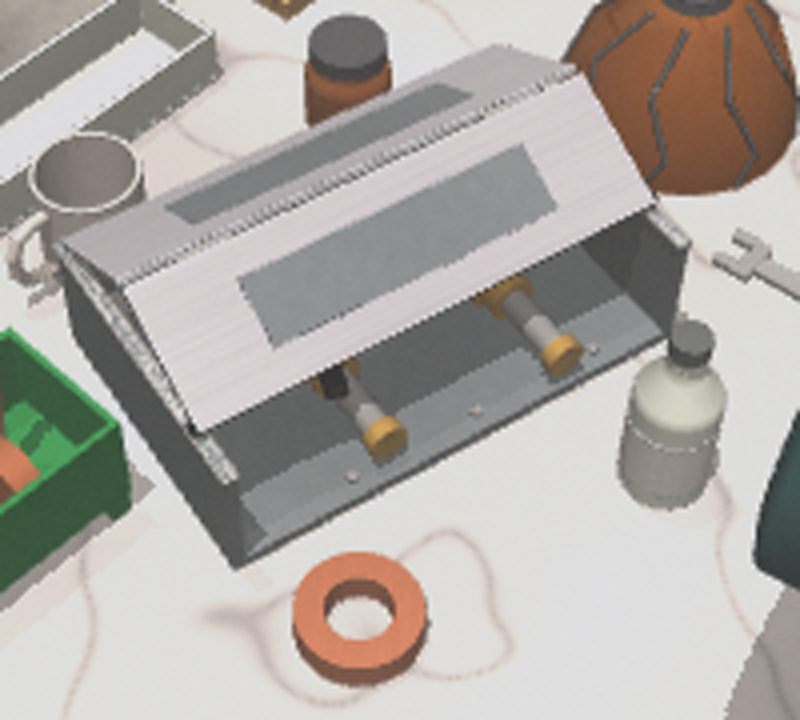

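```bash
cat > fit.py <<'E'
from h import *
from scipy.optimize import least_squares
T=load('top0.png'); S=load('scene0.png')
def B(p,pts):
    c,s=np.cos(p[2]),np.sin(p[2]); P=np.array(pts,float)
    return np.c_[p[0]+c*P[:,0]-s*P[:,1],p[1]+s*P[:,0]+c*P[:,1],P[:,2]]
def pts(f):
    e=107-210*np.cos(f); h=107-105*np.cos(f); hz=105+105*np.sin(f)
    return dict(el=(e,178,107),er=(e,-178,107),hl=(h,178,hz+3),hr=(h,-178,hz+3),rl=(107,178,108),rr=(107,-178,108),bl=(-115,180,0),br=(-115,-180,0))
o1=lambda u,v:(210+u/4,130+v/4); o2=lambda u,v:(190+u/4,130+v/4)
obsT=dict(el=o1(52,345),er=o1(598,488),hl=o1(82,192),hr=o1(640,337),rl=o1(132,68),rr=o1(660,207))
obsS=dict(el=o2(200,432),er=o2(657,203),hl=o2(125,284),hr=o2(580,70),bl=o2(238,570))
def res(p,full=False):
    d=pts(p[3]); r={}
    for n,c,o in(('T',T,obsT),('S',S,obsS)):
        k=list(o); q=proj(c,B(p,[d[i] for i in k]))
        for i,a in zip(k,q): r[n+i]=a-np.array(o[i])
    return r if full else np.ravel(list(r.values()))
if __name__=='__main__':
    b=least_squares(res,[800,0,-.2,.6],x_scale=[100,100,.1,.1]); p=b.x; print(p); 
    for k,v in res(p,True).items(): print(k,v.round(2))
    np.save('box.npy',p)
    # others
    print('bottle top',ray(T,315,291,150),'base by scene',ray(S,357,251,0))
    print('ring',ray(T,229.5,265,25)); print('jar',ray(T,352,149,85),'mug',ray(T,269,133,90))
    # pipe front ends (box frame), axis height 32
    for n,c,uv in(('L',T,o1(232,436)),('R',T,o1(429,500)),('L',S,o2(385,438)),('R',S,o2(565,355)),('levertip',S,o2(333,385))):
        w=ray(c,*uv,32 if n!='levertip' else 76); d=w[:2]-p[:2]; cc,s=np.cos(p[2]),np.sin(p[2]); print(n,cc*d[0]+s*d[1],-s*d[0]+cc*d[1])
E
python3 fit.py
```

```text
[ 5.85635459e+02 -3.48491970e+01 -2.63173601e-01  4.69478742e-01]
Tel [ 0.27 -0.09]
Ter [-0.62  0.09]
Thl [ 1.24 -1.04]
Thr [ 1.79 -0.42]
Trl [-0.06  0.77]
Trr [-0.05  0.6 ]
Sel [0.47 1.16]
Ser [-0.46  0.07]
Shl [-0.96  1.  ]
Shr [-0.54  0.35]
Sbl [-0.26  0.07]
bottle top [367.02840813 -67.31316228 150.        ] base by scene [ 3.52518347e+02 -7.24793825e+01  1.13686838e-13]
ring [433.65199793 147.63565349  25.        ]
jar [ 740.13856491 -182.7418505    85.        ] mug [782.51212623  40.70398002  90.        ]
L -100.28984525163611 54.33890086237493
R -107.96176788032096 -85.56884808739032
L -98.74492541319123 54.206004691620514
R -108.23430716592246 -88.18415327202075
levertip -70.99388257047664 76.87826650883521
```

```bash
cat >> h.py <<'E'
from scipy.spatial.transform import Rotation as Ro
p=None
def w(x,y,z=0):
    p=np.load('box.npy'); c,s=np.cos(p[2]),np.sin(p[2]); return np.array([p[0]+c*x-s*y,p[1]+s*x+c*y,z])
def b(P):
    p=np.load('box.npy'); c,s=np.cos(p[2]),np.sin(p[2]); d=np.array(P[:2])-p[:2]; return np.array([c*d[0]+s*d[1],-s*d[0]+c*d[1]])
def Rnow(): return Ro.from_euler('xyz',robot.state()['eef_rot']).as_matrix()
E
python3 - <<'E'
from h import *
T=load('top0.png')
R=Rnow(); print(R.round(3)); st=robot.state(); print(st['ee_pos'])
print('box y axis',(w(0,1)-w(0,0)).round(3))
for n,u,v,z in(('caddyTL',152,153,95),('caddyTR',219,153,95),('caddyBR',219,203,95),('lamp',428,213,130),('lampR edge',381,217,20),('mug',269,133,90),('jar',352,147,85)):
    P=ray(T,u,v,z); print(n,P.round(0),b(P).round(0))
for x,y in((-130,40),(-100,40),(107,40)): print(x,y,w(x,y).round(0))
E
```

```text
[[-0.     0.224 -0.975]
 [ 0.001 -0.975 -0.224]
 [-1.    -0.001 -0.   ]]
[ 156.6551155  -681.93372477  176.09057199]
box y axis [0.26  0.966 0.   ]
caddyTL [725. 348.  95.] [ 34. 406.]
caddyTR [725. 173.  95.] [ 80. 237.]
caddyBR [591. 171.  95.] [-49. 200.]
lamp [ 558. -360.  130.] [  58. -321.]
lampR edge [ 565. -271.   20.] [  41. -234.]
mug [783.  41.  90.] [170. 124.]
jar [ 746. -183.   85.] [ 193. -101.]
-130 40 [471.  38.   0.]
-100 40 [499.  30.   0.]
107 40 [699. -24.   0.]
```

>>> play_rows(series=[[0.03,0.03,0.05,0,0,0,-1],[0.06,0.06,0.09,0,0,-4,-1],[0.1,0.1,0.12,0,0,-8,-1],[0.14,0.14,0.124,0,0,-12,-1],[0.18,0.175,0.124,0,0,-16,-1],[0.22,0.21,0.124,0,0,-20,-1],[0.255,0.245,0.124,0,0,-24,-1],[0.29,0.28,0.124,0,0,-28,-1],[0.29,0.28,0.124,0,0,-28,-1],[0.29,0.28,0.124,0,0,-28,-1]])

```text
t: 1.15
ee_pos: [449.5, -399.0, 300.5]
eef_rot: [-1.94, 1.57, 0.942]
force: [0.4, 0.9, -0.1]
opening: 13.9
```

>>> play_rows(series=[[0,0.048,0,0,0,0,-1],[0,0.096,0,0,0,0,-1],[0.0,0.144,0,0,0,0,-1],[0.0,0.192,0,0,0,0,-1],[0.0,0.24,0,0,0,0,-1],[0.0,0.288,0,0,0,0,-1],[0.005,0.335,0,0,0,0,-1],[0.01,0.38,0,0,0,0,-1],[0.02,0.42,0,0,0,0,-1],[0.02,0.44,0,0,0,0,-1]])

```text
t: 2.15
ee_pos: [467.0, 39.9, 300.6]
eef_rot: [-2.32, 1.57, 0.56]
force: [-0.1, -0.8, -0.4]
opening: 0.3
```

```bash
python3 - <<'E'
from h import *
s=robot.state(); print(s['ee_pos'],b(s['ee_pos']),s['q'],s['opening']); print(Rnow().round(3))
E
```

```text
[467.04256691  39.94365665 300.58614689] [-133.96672443   41.36619019] [ 3.54709815e-02 -1.46358741e-01  2.08585119e+00  1.94522457e-04
  1.20178660e+00  1.86741798e+00] 0.2666651246796154
[[ 0.    -0.258 -0.966]
 [ 0.    -0.966  0.258]
 [-1.    -0.    -0.   ]]
```

>>> play_rows(series=[[0,0,-0.045,0,0,0,-1],[0,0,-0.09,0,0,0,-1],[0,0,-0.135,0,0,0,-1],[0,0,-0.175,0,0,0,-1],[0,0,-0.2,0,0,0,-1],[0,0,-0.208,0,0,0,-1],[0.01,-0.003,-0.208,0,0,0,-1],[0.02,-0.005,-0.208,0,0,0,-1]])

```text
t: 2.95
ee_pos: [488.6, 32.4, 93.9]
eef_rot: [-2.88, 1.569, -0.001]
force: [0.9, -0.1, 0.3]
opening: 0.4
```

```bash
python3 - <<'E'
from h import *
s=snap('scene','s1.png'); st=robot.state(); print(st['ee_pos'],b(st['ee_pos']),st['force'])
crop('s1.png',170,90,430,290,3,'c3.png')
E
```

```text
[490.59482078  32.22094592  94.48891371] [-109.21635876   40.03640731] [ 1.3897298  -0.01412825  0.97094569]
```

View pics/c3.png

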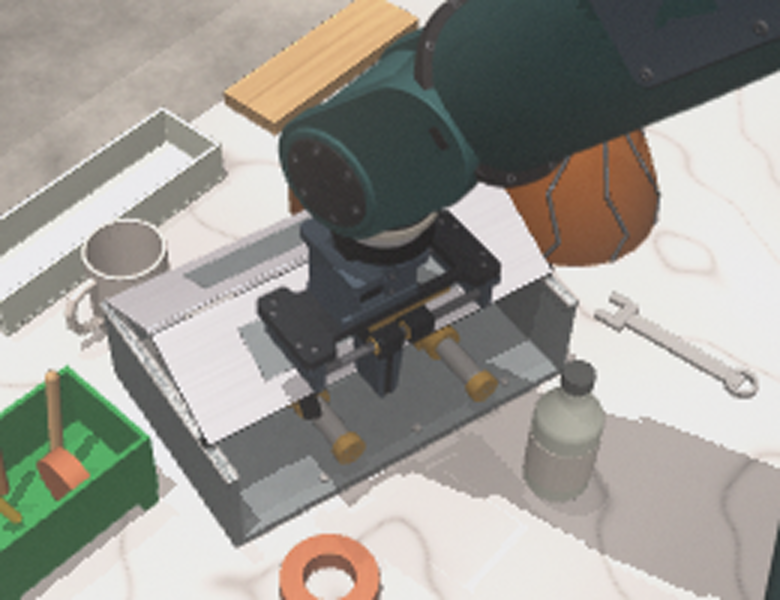

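The fingers stand just in front of the cover's edge, clear of the bottle. Pushing.

>>> play_rows(series=[[0.01,-0.003,0,0,0,0,-1],[0.02,-0.005,0,0,0,0,-1],[0.03,-0.008,0,0,0,0,-1],[0.04,-0.011,0,0,0,0,-1],[0.05,-0.013,0,0,0,0,-1]])

```text
t: 3.5
ee_pos: [537.5, 19.5, 92.6]
eef_rot: [0.212, 1.57, 3.091]
force: [-9.2, 0.1, 10.7]
opening: 0.5
```

```bash
python3 - <<'E'
from h import *
s=snap('scene','s2.png'); st=robot.state(); print(st['ee_pos'],b(st['ee_pos']),st['force'])
crop('s2.png',190,90,390,260,4,'c4.png'); i=cv2.imread('pics/c4.png'); cv2.imwrite('pics/c4.png',i[:600])
snap('wrist','w2.png')
E
```

```text
[538.5479473   19.26422275  92.8748216 ] [-59.54365259  40.00061703] [-5.83341095 -2.15147529 10.84632613]
```

View pics/c4.png

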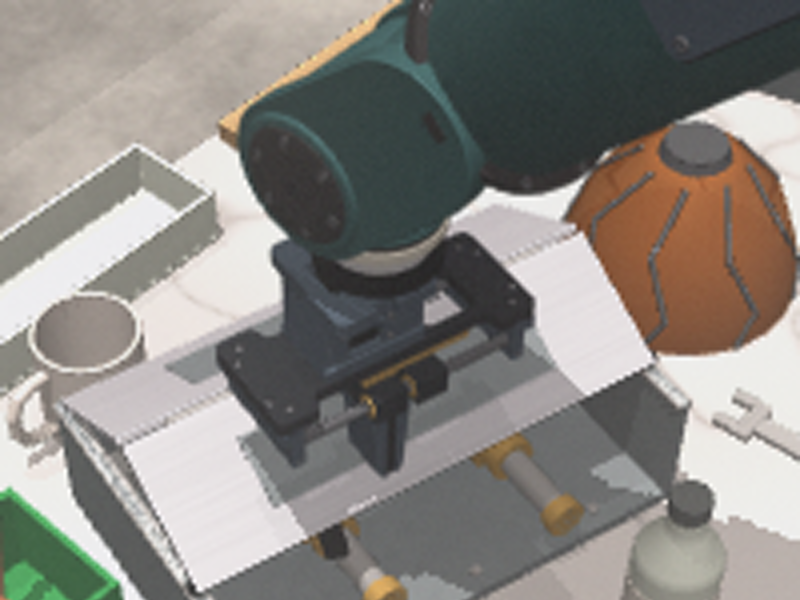

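View pics/w2.png

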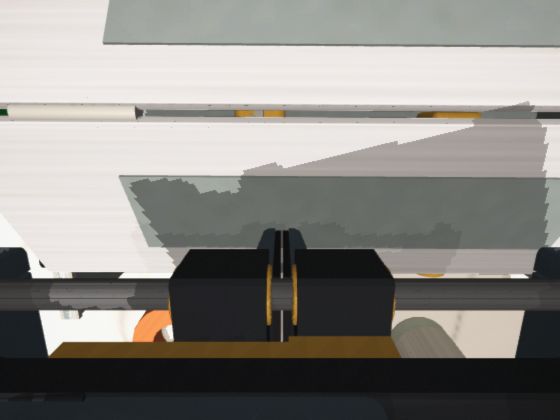

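```bash
python3 - <<'E'
from h import *
s=load('s2.png'); st=robot.state(); e=st['ee_pos']
def c(P): return ((proj(s,P)-[190,90])*4).round(0)
print('tcp',c(e), 'edge', c([w(-80,40,105),w(-60,40,93),w(-60,40,115),w(-44,40,93)]))
for z in (93,105,115,120): print(z, b(ray(s,190+390/4,90+508/4,z)))
f=load('s1.png'); print((proj(f,[488.6,32.4,93.9])-[170,90])*3)
E
```

```text
tcp [[371. 493.]] edge [[389. 502.]
 [371. 493.]
 [371. 472.]
 [358. 477.]]
93 [-76.78889645  36.5581145 ]
105 [-84.53406253  41.93629686]
115 [-90.9883676  46.4181155]
120 [-94.21552014  48.65902482]
[[371.97793085 408.64038487]]
```

```bash
python3 - <<'E'
from h import *
crop('s1.png',260,170,335,245,8,'c5.png'); crop('s2.png',240,180,340,255,8,'c6.png')
for f,u0,v0,o,e in(('s1.png',260,170,'c5.png',[488.6,32.4,93.9]),('s2.png',240,180,'c6.png',robot.state()['ee_pos'])):
    i=cv2.imread('pics/'+o); s=load(f)
    for d in((0,0,0),(0,0,20),(0,0,40)):
        q=(proj(s,np.array(e)+d)[0]-[u0,v0])*8; cv2.circle(i,tuple(int(a) for a in q),4,(0,0,255),-1)
    cv2.imwrite('pics/'+o,i)
a=cv2.imread('pics/c5.png');bb=cv2.imread('pics/c6.png')
snap('top','t2.png')
E
```

```text
(no output)
```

View pics/c5.png

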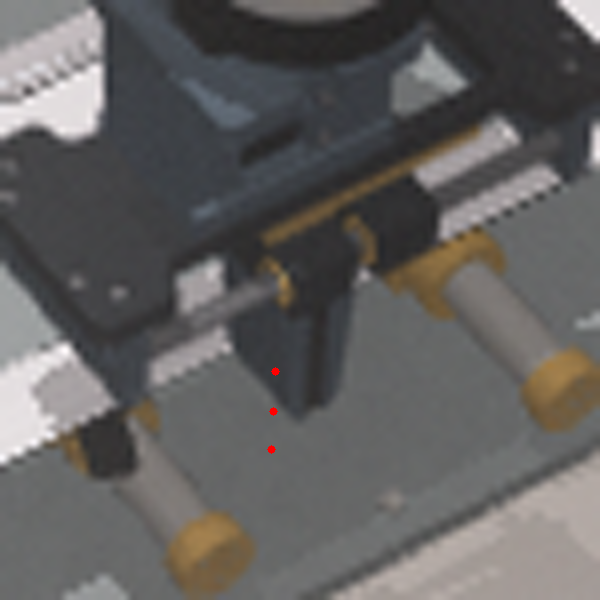

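View pics/c6.png

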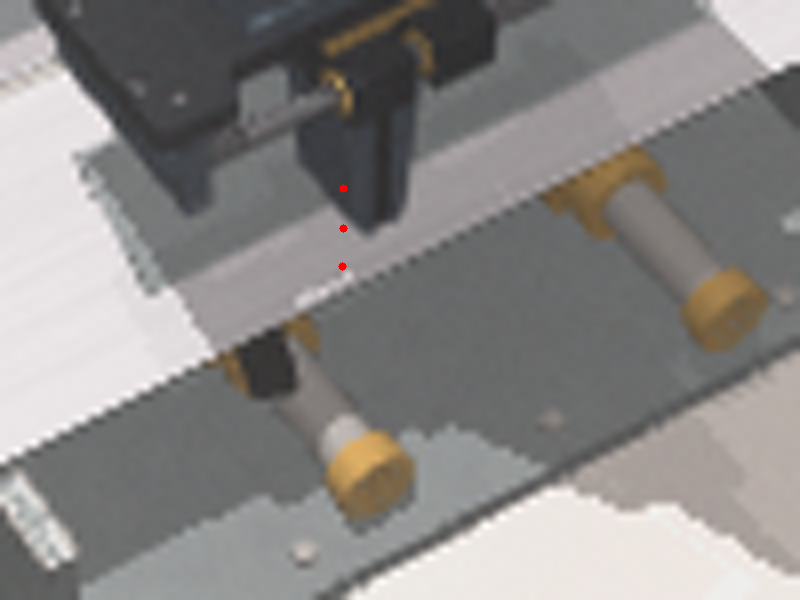

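View pics/t2.png

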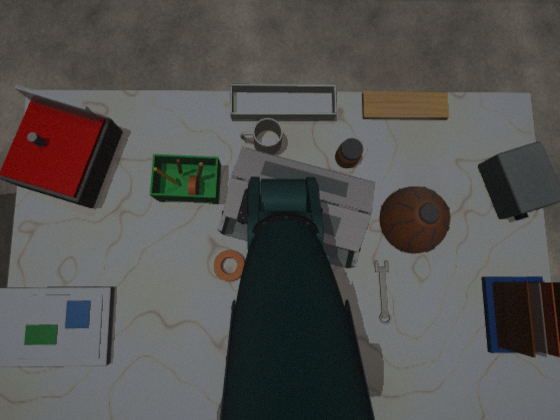

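```bash
python3 - <<'E'
from h import *
for f,u0,v0,e in(('s1.png',260,170,[490.6,32.2,94.5]),('s2.png',240,180,robot.state()['ee_pos'])):
    s=load(f); B=b(e)
    for d in(0,10,15,20,25,30):
        print(f,d,[((proj(s,w(B[0]+x,B[1]+y,e[2]+d))[0]-[u0,v0])*8).round(0).tolist() for x,y in((-16,0),(-16,13),(-16,-13),(-8,0))])
E
```

```text
s1.png 0 [[296.0, 479.0], [262.0, 497.0], [330.0, 461.0], [282.0, 462.0]]
s1.png 10 [[297.0, 460.0], [263.0, 478.0], [331.0, 442.0], [283.0, 443.0]]
s1.png 15 [[298.0, 450.0], [263.0, 468.0], [332.0, 432.0], [283.0, 433.0]]
s1.png 20 [[298.0, 440.0], [264.0, 459.0], [332.0, 422.0], [284.0, 423.0]]
s1.png 25 [[299.0, 431.0], [264.0, 449.0], [333.0, 413.0], [284.0, 414.0]]
s1.png 30 [[299.0, 421.0], [264.0, 439.0], [334.0, 403.0], [284.0, 404.0]]
s2.png 0 [[371.0, 300.0], [337.0, 317.0], [404.0, 283.0], [357.0, 284.0]]
s2.png 10 [[371.0, 281.0], [337.0, 298.0], [405.0, 264.0], [357.0, 265.0]]
s2.png 15 [[371.0, 271.0], [337.0, 289.0], [405.0, 254.0], [357.0, 255.0]]
s2.png 20 [[371.0, 261.0], [337.0, 279.0], [405.0, 244.0], [358.0, 245.0]]
s2.png 25 [[372.0, 252.0], [338.0, 269.0], [406.0, 234.0], [358.0, 235.0]]
s2.png 30 [[372.0, 242.0], [338.0, 259.0], [406.0, 224.0], [358.0, 225.0]]
```

The picture shows the shut fingertips about 30 mm above the reported TCP. They slid up onto the panel, and the cover hasn't moved. I'll back off and come in lower.

>>> play_rows(series=[[0,0,0.03,0,0,0,-1],[-0.02,0.005,0.04,0,0,0,-1],[-0.05,0.013,0.04,0,0,0,-1],[-0.072,0.019,0.02,0,0,0,-1],[-0.072,0.019,-0.01,0,0,0,-1],[-0.072,0.019,-0.028,0,0,0,-1],[-0.072,0.019,-0.028,0,0,0,-1]])

```text
t: 4.35
ee_pos: [463.4, 38.7, 62.8]
eef_rot: [0.293, 1.567, -3.111]
force: [-0.2, 0.6, 0.3]
opening: 0.4
```

```bash
python3 - <<'E'
from h import *
s=snap('scene','s3.png'); st=robot.state(); print(st['ee_pos'],b(st['ee_pos']),st['force'])
crop('s3.png',240,160,340,235,8,'c7.png')
B=b(st['ee_pos']); print(((proj(s,[w(B[0]-16,B[1],st['ee_pos'][2]+k) for k in(0,20,30)])-[240,160])*8).round())
E
```

```text
[464.387266    38.71115692  64.00730999] [-136.20997121   39.48535995] [-0.17199464 -0.64574875 -0.24866694]
[[503. 672.]
 [505. 636.]
 [507. 617.]]
```

View pics/c7.png

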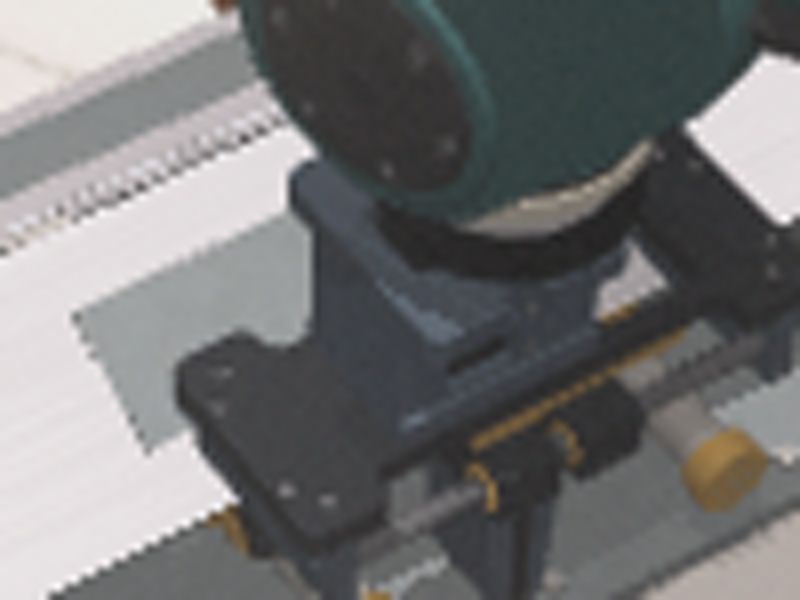

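>>> play_rows(series=[[0.015,-0.004,0,0,0,0,-1],[0.029,-0.008,0,0,0,0,-1],[0.039,-0.01,0,0,0,0,-1],[0.048,-0.013,0,0,0,0,-1],[0.058,-0.016,0,0,0,0,-1],[0.068,-0.018,0,0,0,0,-1],[0.077,-0.021,0,0,0,0,-1],[0.087,-0.023,0,0,0,0,-1]])

```text
t: 5.2
ee_pos: [552.2, 15.5, 64.4]
eef_rot: [0.399, 1.57, -3.005]
force: [-1.7, -0.4, -0.8]
opening: 0.3
```

```bash
python3 - <<'E'
from h import *
s=snap('scene','s4.png'); st=robot.state(); print(st['ee_pos'],b(st['ee_pos']),st['force'])
crop('s4.png',190,90,390,240,4,'c8.png')
E
```

```text
[553.90458395  15.25391821  64.69278349] [-43.67249115  40.1233608 ] [-1.22492098  0.37360444 -0.3396217 ]
```

View pics/c8.png

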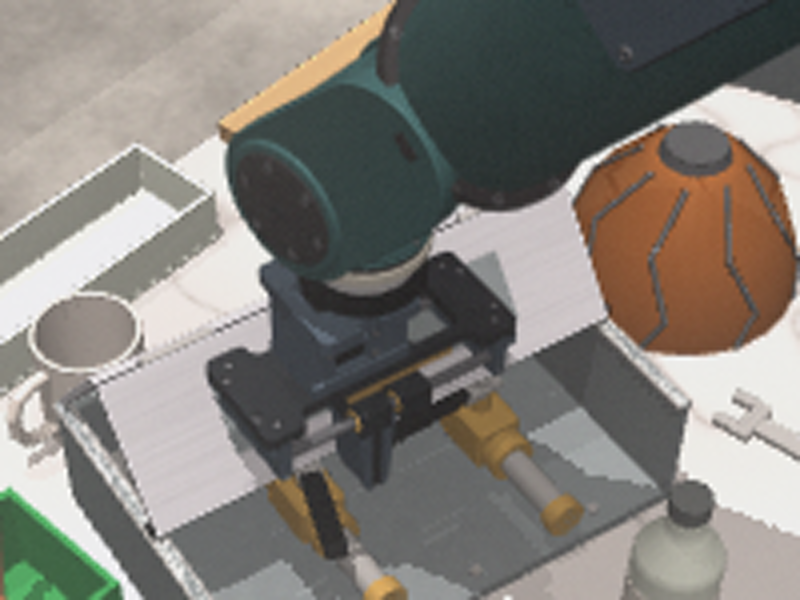

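>>> play_rows(series=[[0.009,-0.002,0,-1.8,-6.5,0,-1],[0.018,-0.005,0,-3.6,-13,0,-1],[0.026,-0.007,0.001,-5.3,-19.7,0,-1],[0.035,-0.009,0.001,-7.2,-26.5,0,-1],[0.044,-0.012,0.001,-9.1,-33.8,0,-1],[0.052,-0.014,0.001,-9.1,-33.8,0,-1]])

```text
t: 5.85
ee_pos: [597.2, 15.9, 88.5]
eef_rot: [3.032, 1.045, -0.391]
force: [1.2, -0.4, -0.6]
opening: 0.4
```

```bash
python3 - <<'E'
from h import *
s=snap('scene','s5.png'); st=robot.state(); print(st['ee_pos'],b(st['ee_pos']),st['force']);print(Rnow().round(2))
crop('s5.png',190,90,390,240,4,'c9.png')
E
```

```text
[598.7073455   16.32324725  89.78435168] [-0.69050452 52.81113967] [ 0.56329346 -0.15284063  0.82955625]
[[ 0.47 -0.29 -0.83]
 [-0.19 -0.95  0.23]
 [-0.86  0.05 -0.5 ]]
```

View pics/c9.png

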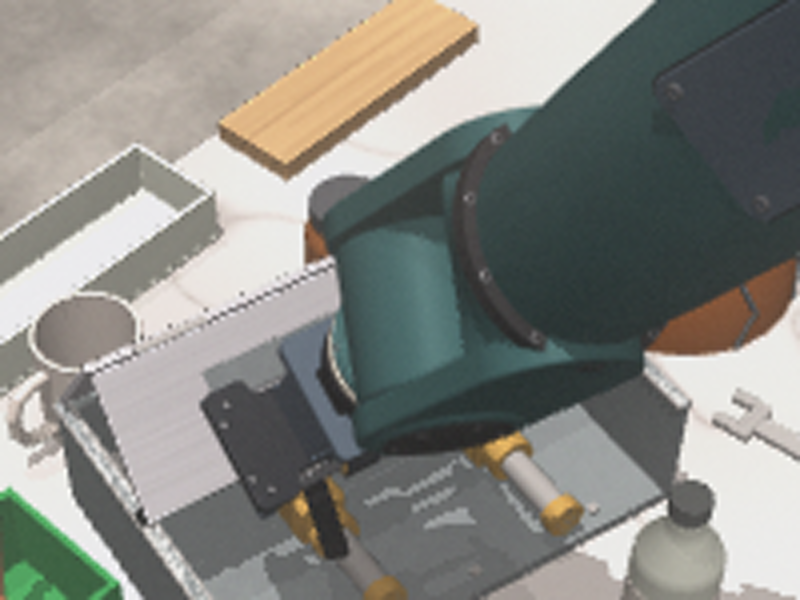

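```bash
python3 - <<'E'
from h import *
st=robot.state(); print(st['ee_pos'],b(st['ee_pos']),st['q'].round(3),st['qvel'].round(3))
E
```

```text
[598.7073455   16.32324725  89.78435168] [-0.69050452 52.81113967] [ 0.114  0.223  2.256 -0.937  0.309  2.821] [-0.029  0.005 -0.016  0.469  0.011 -0.533]
```

>>> play_rows(series=[[-0.01,0.003,0.01,2,7.5,0,-1],[-0.01,0.003,0.01,4,15,0,-1],[-0.01,0.003,0.01,5,18.5,0,-1],[-0.01,0.003,0.01,5,18.5,0,-1]])

```text
t: 6.3
ee_pos: [588.7, 20.1, 99.7]
eef_rot: [2.838, 1.38, -0.572]
force: [-0.9, 0.4, -0.2]
opening: 0.8
```

```bash
python3 - <<'E'
from h import *
st=robot.state(); print(st['ee_pos'],b(st['ee_pos']),st['q'].round(3),st['force']); R=Rnow();print(R.round(3))
c,s=np.cos(-.2632),np.sin(-.2632)
for a in(18,0):
    a=np.radians(a);bx=np.array([c,s,0]);by=np.array([-s,c,0]);x=np.sin(a)*bx-np.cos(a)*np.array([0,0,1]);y=-by;D=np.c_[x,y,np.cross(x,y)]
    print(np.degrees(Ro.from_matrix(D@R.T).as_rotvec()).round(1))
E
```

```text
[588.70265878  20.06131032  99.70825791] [-11.32316515  53.81781728] [ 0.052  0.253  2.09  -0.184  0.651  2.029] [-0.85210003  0.37271045 -0.24616837]
[[ 0.16  -0.269 -0.95 ]
 [-0.103 -0.961  0.255]
 [-0.982  0.057 -0.181]]
[ 1.1 -8.1  0.8]
[5.9 9.2 0.3]
```

>>> play_rows(series=[[-0.02,-0.001,0,0.5,-2,0.4,-1],[-0.041,-0.003,0,1.1,-5,0.8,-1],[-0.041,-0.003,-0.017,1.1,-5,0.8,-1],[-0.041,-0.003,-0.034,1.1,-5,0.8,-1],[-0.041,-0.003,-0.034,1.1,-5,0.8,-1]])

```text
t: 6.8
ee_pos: [544.9, 15.7, 62.8]
eef_rot: [3.064, 1.308, -0.34]
force: [-1.0, 0.5, -1.2]
opening: 0.3
```

```bash
python3 - <<'E'
from h import *
st=robot.state(); print(st['ee_pos'],b(st['ee_pos']),st['q'].round(3),st['force']); R=Rnow();print(R.round(3))
s=snap('scene','s6.png')
crop('s6.png',190,90,390,240,4,'c10.png')
E
```

```text
[544.94797358  15.73749712  62.81750355] [-52.44651985  38.26026168] [ 0.04   0.228  2.235 -0.226  0.444  2.066] [-0.97639415  0.52907893 -1.23313726]
[[ 0.245 -0.262 -0.934]
 [-0.087 -0.965  0.248]
 [-0.966  0.02  -0.259]]
```

View pics/c10.png

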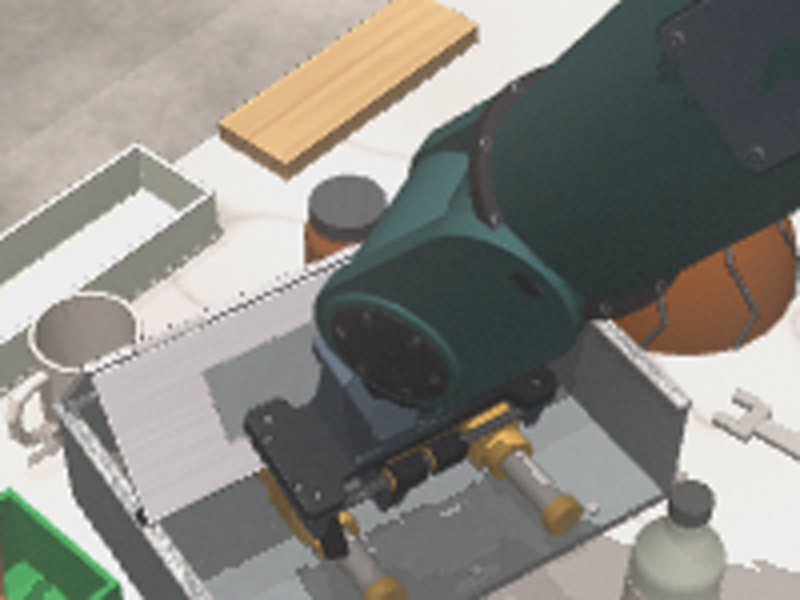

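>>> play_rows(series=[[0.012,-0.003,0.002,0,0,0,-1],[0.023,-0.006,0.002,0,0,0,-1],[0.035,-0.009,0.002,0,0,0,-1],[0.046,-0.012,0.002,0,0,0,-1],[0.058,-0.015,0.002,0,0,0,-1],[0.068,-0.018,0.002,0,0,0,-1],[0.077,-0.021,0.002,0,0,0,-1]])

```text
t: 7.55
ee_pos: [623.8, -5.6, 66.2]
eef_rot: [3.063, 1.305, -0.341]
force: [-1.1, 1.2, 0.2]
opening: 0.5
```

```bash
python3 - <<'E'
from h import *
st=robot.state(); print(st['ee_pos'],b(st['ee_pos']),st['q'].round(3),st['force']); R=Rnow();print(R.round(3))
s=snap('scene','s7.png')
crop('s7.png',190,90,390,240,4,'c11.png')
E
```

```text
[623.8264937   -5.64636844  66.15302001] [29.27908413 38.13260517] [-0.004  0.327  2.086 -0.188  0.485  1.985] [-1.10600614  1.16990929  0.17898527]
[[ 0.247 -0.262 -0.933]
 [-0.088 -0.965  0.248]
 [-0.965  0.021 -0.262]]
```

View pics/c11.png

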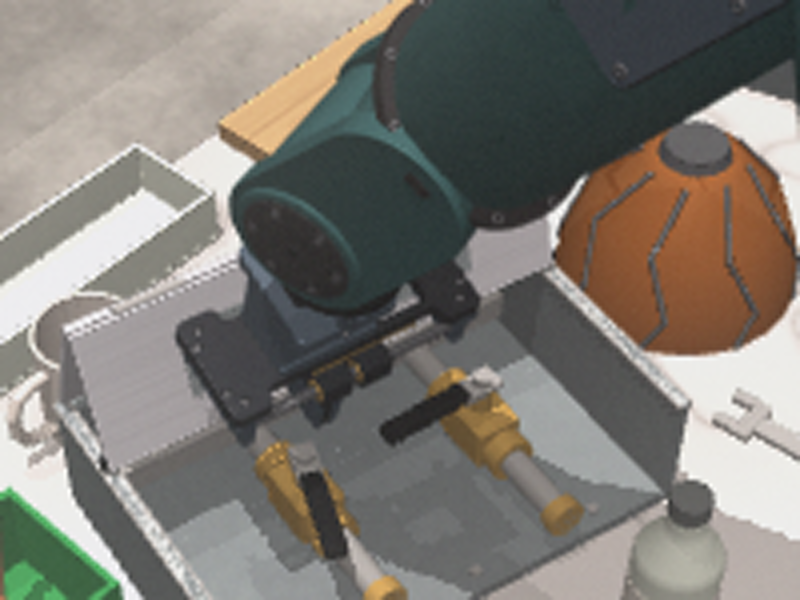

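>>> play_rows(series=[[0.01,-0.003,0.001,-0.5,-2,0,-1],[0.019,-0.005,0.001,-1,-4,0,-1],[0.029,-0.008,0.001,-1.5,-5.5,0,-1],[0.039,-0.01,0.001,-1.5,-5.5,0,-1],[0.046,-0.012,0.001,-1.5,-5.5,0,-1]])

```text
t: 8.1
ee_pos: [669.7, -17.5, 67.4]
eef_rot: [3.084, 1.206, -0.321]
force: [-0.9, 0.8, 0.8]
opening: 0.3
```

>>> play_rows(series=[[0.006,-0.0015,0,0,0,0,-1],[0.011,-0.003,0,0,0,0,-1]])

```text
t: 8.3
ee_pos: [680.6, -20.6, 67.4]
eef_rot: [3.084, 1.206, -0.321]
force: [-0.6, 0.7, -0.9]
opening: 0.3
```

```bash
python3 - <<'E'
from h import *
st=robot.state(); print(st['ee_pos'],b(st['ee_pos']),st['q'].round(3),st['force']); R=Rnow();print(R.round(3))
s=snap('scene','s8.png')
crop('s8.png',190,60,390,210,4,'c12.png')
E
```

```text
[680.63611191 -20.59221171  67.37526963] [88.02080828 38.48016425] [-0.016  0.378  2.03  -0.281  0.397  2.059] [-0.63218661  0.66975142 -0.91332117]
[[ 0.339 -0.264 -0.903]
 [-0.113 -0.964  0.24 ]
 [-0.934  0.021 -0.356]]
```

View pics/c12.png

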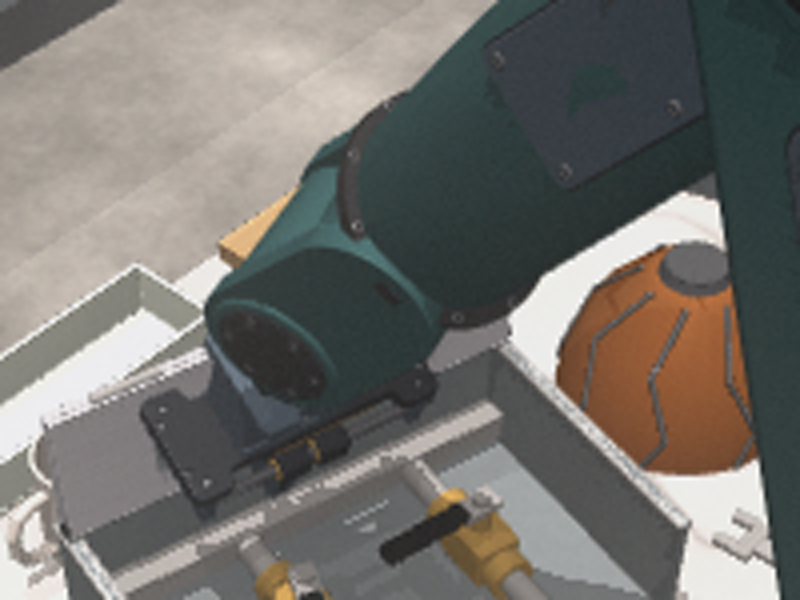

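>>> play_rows(series=[[0.003,-0.001,0,0,0,0,-1],[0.006,-0.002,0,0,0,0,-1],[0.009,-0.0025,0,0,0,0,-1]])

```text
t: 8.65
ee_pos: [689.1, -23.0, 67.3]
eef_rot: [3.083, 1.206, -0.322]
force: [-0.8, -0.5, -0.3]
opening: 0.7
```

>>> play_rows(series=[[0.003,-0.001,0,0,0,0,-1],[0.005,-0.0015,0,0,0,0,-1]])

```text
t: 8.85
ee_pos: [691.4, -24.0, 66.3]
eef_rot: [3.079, 1.211, -0.326]
force: [-32.3, 12.5, 24.0]
opening: 0.5
```

```bash
python3 - <<'E'
from h import *
st=robot.state(); print(st['ee_pos'],b(st['ee_pos']),st['force'])
s=snap('scene','s9.png')
crop('s9.png',190,100,390,250,4,'c13.png')
snap('top','t9.png');crop('t9.png',210,110,390,260,4,'c14.png')
E
```

```text
[691.39363873 -24.00720136  66.27527187] [99.29634184 37.98128488] [-32.3013623   12.54744699  23.95615734]
```

View pics/c13.png

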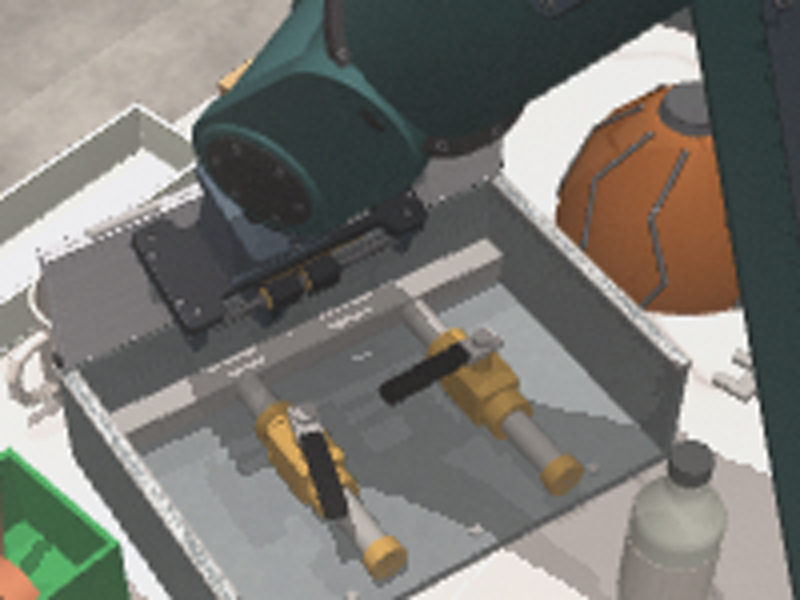

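View pics/c14.png

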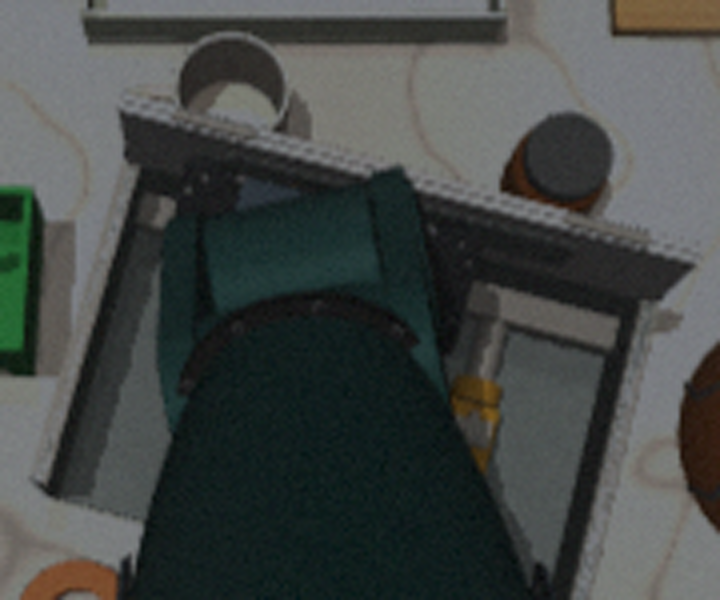

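>>> play_rows(series=[[0,0,0,0,0,0,-1],[-0.001,0,0,0,0,0,-1],[-0.02,0.005,0.01,0,0,0,-1],[-0.055,0.015,0.03,1.5,6,0,-1],[-0.09,0.025,0.07,3,12,0,-1],[-0.12,0.032,0.12,5.5,20,0,-1],[-0.16,0.042,0.17,5.5,20,0,-1],[-0.2,0.052,0.21,5.5,20,0,-1],[-0.22,0.052,0.21,5.5,20,0,-1],[-0.22,0.052,0.21,5.5,20,0,-1]])

```text
t: 9.95
ee_pos: [472.5, 28.1, 281.1]
eef_rot: [2.003, 1.552, -1.399]
force: [1.2, -0.1, -0.0]
opening: 0.6
```

```bash
python3 - <<'E'
from h import *
st=robot.state(); print(st['ee_pos'],b(st['ee_pos']),st['force'],st['q'].round(2)); print(Rnow().round(3))
s=snap('scene','s10.png')
crop('s10.png',180,90,380,240,4,'c15.png')
snap('top','t10.png');crop('t10.png',210,130,390,280,4,'c16.png')
E
```

```text
[472.49066722  28.0774712  281.10231934] [-125.61926343   31.32586904] [ 1.2325594  -0.10294801 -0.03379073] [ 0.02 -0.12  2.1  -0.02  1.16  1.86]
[[ 0.003 -0.257 -0.966]
 [-0.019 -0.966  0.257]
 [-1.     0.017 -0.008]]
```

View pics/c15.png

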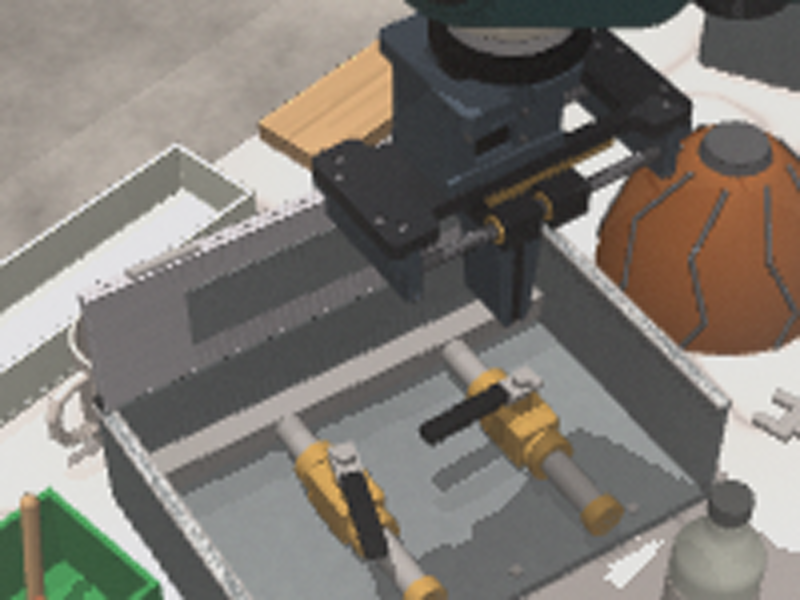

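View pics/c16.png

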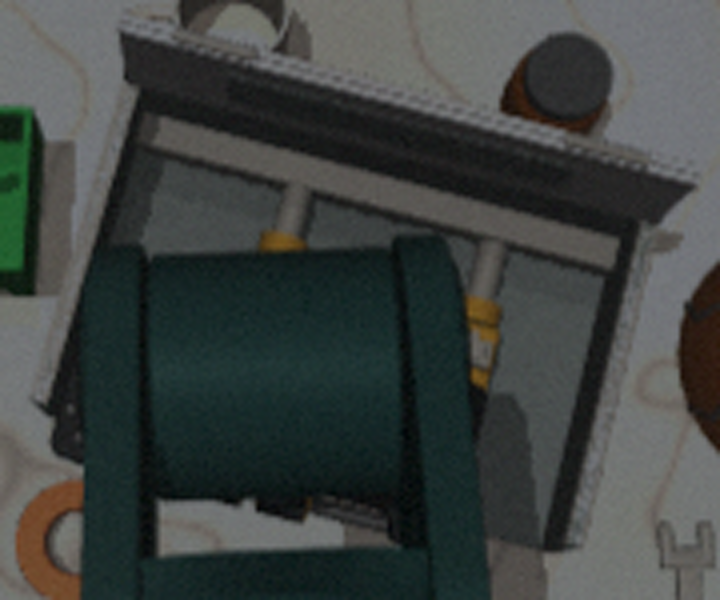

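```bash
python3 - <<'E'
from h import *
s=load('s10.png'); g=lambda u,v:(180+u/4,90+v/4)
for n,x,z in(('h157',104,210),('e157',104,105),('h145',91,209),('e145',79,105),('h152',99,209.9),('e152',96,105)): print(n,((proj(s,w(x,178,z))[0]-[180,90])*4).round())
for n,u,v,z in(('L tip',372,557,76),('Ltip top',370,545,81),('Lax',347,457,85),('Lgripstart',352,478,81),('R tip',427,437,76),('Rax',523,381,85),('Rgripstart',500,393,81),('pipeL front',425,590,32),('pipeR front',603,513,32),('pipeL rear',290,425,40),('pipeR rear',455,350,40),('bodyL rearcollar',308,455,40)):
    print(n,b(ray(s,*g(u,v),z)).round(1))
crop('s10.png',245,175,345,250,8,'c17.png')
E
```

```text
h157 [ 83. 299.]
e157 [104. 410.]
h145 [ 93. 312.]
e145 [121. 433.]
h152 [ 87. 304.]
e152 [110. 417.]
L tip [-78.8  82.6]
Ltip top [-73.1  80.5]
Lax [-5.3 55.3]
Lgripstart [-19.6  60.5]
R tip [-13.6  -3.5]
Rax [-13.9 -83. ]
Rgripstart [-11.5 -65.5]
pipeL front [-93.3  50.6]
pipeR front [-106.1  -88.1]
pipeL rear [74.1 54.5]
pipeR rear [ 70.3 -84.8]
bodyL rearcollar [43.4 58.2]
```

View pics/c17.png

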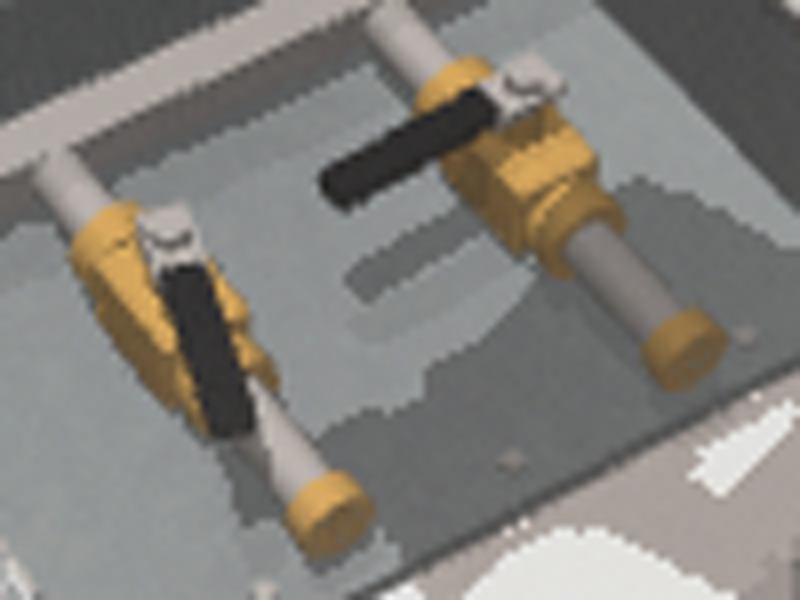

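The cover now stands fully folded: both of its left corners are within about 1–2 mm of where a fold of 1.57 puts them. The left (duty) lever is at about 1.21 rad and the right one at about 0. Next I'll turn the gripper by 90° and come down on the right side of the left lever.

>>> play_rows(series=[[0.01,0,-0.01,0,0,8.5,-1],[0.02,0,-0.02,0,0,17,-1],[0.03,0,-0.03,0,0,25.5,-1],[0.04,-0.001,-0.04,0,0,34,-1],[0.049,-0.002,-0.05,0,0,42.5,-1],[0.049,-0.002,-0.06,0,0,51,-1],[0.049,-0.002,-0.07,0,0,59.5,-1],[0.049,-0.002,-0.08,0,0,68,-1],[0.049,-0.002,-0.09,0,0,76.5,-1],[0.049,-0.002,-0.1,0,0,85,-1]])

```text
t: 11.05
ee_pos: [523.3, 25.3, 175.3]
eef_rot: [1.675, 1.554, -0.237]
force: [0.9, 0.3, 1.0]
opening: -0.0
```

```bash
cat > want.py <<'E'
from h import *
import sys
st=robot.state(); print(st['t'],st['ee_pos'].round(1),b(st['ee_pos']).round(1),st['force'].round(1),st['q'].round(2))
R=Rnow(); c,s=np.cos(-.2632),np.sin(-.2632)
m=sys.argv[1]
y=np.array([c,s,0]) if m=='x' else np.array([s,-c,0])
if y@R[:,1]<0:y=-y
x=np.array([0,0,-1.]); D=np.c_[x,y,np.cross(x,y)]
print('turn',np.degrees(Ro.from_matrix(D@R.T).as_rotvec()).round(1))
E
python3 want.py x
```

```text
11.05 [523.3  25.3 175.3] [-75.8  41.9] [0.9 0.3 1. ] [ 0.01  0.09  2.1  -0.01  0.93  0.35]
turn [0.2 1.  4.5]
```

Descending from z 175 to 32, 2 mm back in x.

>>> play_rows(series=[[-0.002,0.0,-0.03,0.2,1,4.5,-1],[-0.002,0.0,-0.065,0.2,1,4.5,-1],[-0.002,0.0,-0.1,0.2,1,4.5,-1],[-0.002,0,-0.125,0.2,1,4.5,-1],[-0.002,0,-0.143,0.2,1,4.5,-1],[-0.002,0,-0.143,0.2,1,4.5,-1]])

```text
t: 11.65
ee_pos: [519.1, 25.3, 30.7]
eef_rot: [-1.327, 1.566, 3.116]
force: [0.1, 0.6, 0.8]
opening: 0.5
```

```bash
python3 want.py x; python3 - <<'E'
from h import *
s=snap('scene','s11.png')
crop('s11.png',210,140,330,230,6,'c18.png')
for th in(1.21,1.0,.8,.6,.4,.2,0):
    c,n=np.cos(th),np.sin(th); P=np.array([-5,55])+62*np.array([-n,c])-(8+13.5*c+16*n)*np.array([c,n]); print(th,P.round(1),w(*P).round(1))
E
```

```text
11.65 [519.1  25.3  30.7] [-79.9  40.8] [0.1 0.6 0.8] [0.   0.34 2.14 0.   0.67 0.27]
turn [-0.  -0.3  0.3]
1.21 [-72.8  50.9] [528.6  33.3   0. ]
1.0 [-72.7  64.3] [532.2  46.2   0. ]
0.8 [-69.6  77.5] [538.6  58.1   0. ]
0.6 [-63.3  90.3] [548.   68.8   0. ]
0.4 [-53.7 101.7] [560.2  77.3   0. ]
0.2 [-41.2 110.9] [574.7  83.    0. ]
0 [-26.5 117. ] [590.5  85.    0. ]
```

View pics/c18.png

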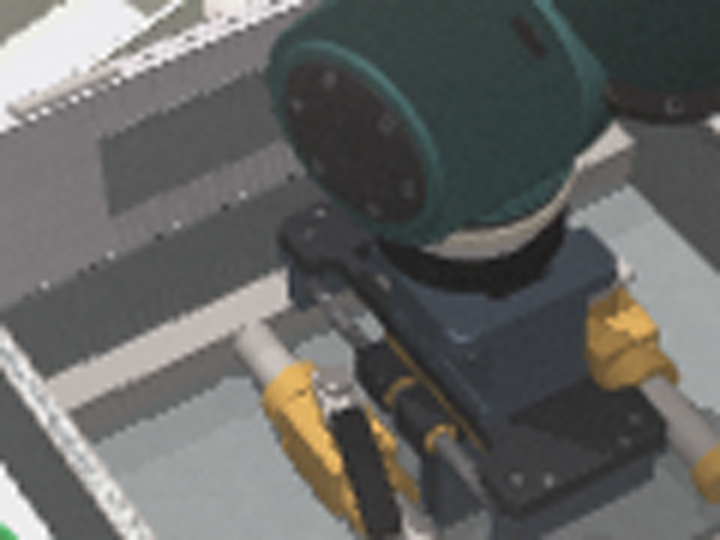

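>>> play_rows(series=[[0.005,0.004,0,0,0,0,-1],[0.0095,0.008,0,0,0,0,-1],[0.011,0.0145,0,0,0,0,-1],[0.013,0.021,0,0,0,0,-1],[0.016,0.027,0,0,0,0,-1],[0.0195,0.033,0,0,0,0,-1],[0.024,0.038,0,0,0,0,-1],[0.029,0.0435,0,0,0,0,-1]])

```text
t: 12.5
ee_pos: [550.5, 69.5, 34.9]
eef_rot: [1.793, 1.569, -0.047]
force: [-1.4, -4.0, 1.6]
opening: 0.0
```

```bash
python3 want.py x; python3 - <<'E'
from h import *
s=snap('scene','s12.png')
crop('s12.png',210,140,330,230,6,'c19.png')
E
```

```text
12.5 [550.5  69.5  34.9] [-61.1  91.6] [-1.4 -4.   1.6] [ 0.08  0.37  2.08 -0.    0.69  0.35]
turn [0.  0.1 0.3]
```

View pics/c19.png

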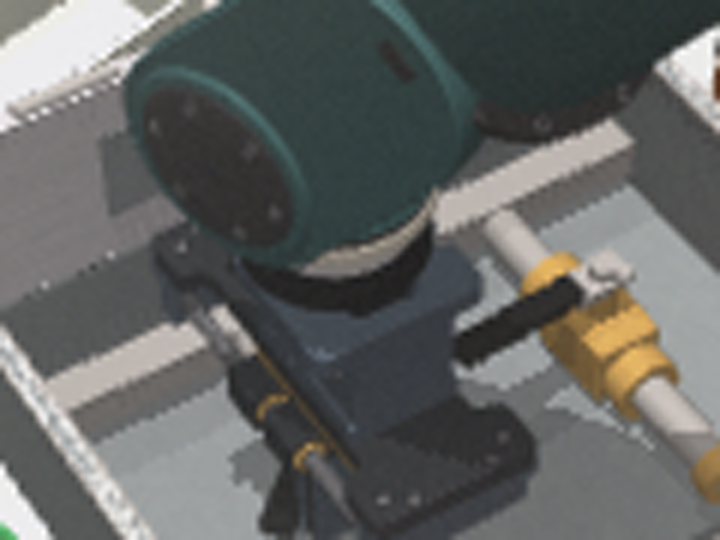

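>>> play_rows(series=[[0.005,0.004,0,0,0,0,-1],[0.01,0.008,0,0,0,0,-1],[0.017,0.011,-0.001,0,0,0,-1],[0.0245,0.0135,-0.002,0,0,0,-1],[0.032,0.0145,-0.002,0,0,0,-1],[0.04,0.0155,-0.002,0,0,0,-1]])

```text
t: 13.15
ee_pos: [590.5, 84.7, 32.2]
eef_rot: [1.96, 1.57, 0.121]
force: [-4.5, -2.1, 1.4]
opening: 0.9
```

```bash
python3 want.py x
```

```text
13.15 [590.5  84.7  32.2] [-26.4 116.6] [-4.5 -2.1  1.4] [0.1  0.43 1.99 0.   0.72 0.37]
turn [-0.   0.1  0.3]
```

>>> play_rows(series=[[0.003,-0.001,0,0,0,0,-1],[0.006,-0.002,0,0,0,0,-1],[0.006,-0.002,0,0,0,0,-1]])

```text
t: 13.45
ee_pos: [596.4, 82.6, 32.2]
eef_rot: [2.052, 1.569, 0.212]
force: [-0.7, 0.2, -0.1]
opening: 0.4
```

>>> play_rows(series=[[0.003,-0.001,0,0,0,0,-1],[0.006,-0.0016,0,0,0,0,-1]])

```text
t: 13.65
ee_pos: [600.5, 81.3, 32.0]
eef_rot: [-1.654, 1.569, 2.789]
force: [-23.3, 13.6, 15.8]
opening: 0.4
```

>>> play_rows(series=[[0,0,0,0,0,0,-1],[0,0,0,0,0,0,-1]])

```text
t: 13.85
ee_pos: [600.2, 81.4, 32.1]
eef_rot: [-1.608, 1.569, 2.835]
force: [-13.2, 7.3, 7.7]
opening: 0.4
```

```bash
python3 want.py x
```

```text
13.85 [600.2  81.4  32.1] [-16.2 116. ] [-13.2   7.3   7.7] [0.1  0.44 1.97 0.   0.73 0.36]
turn [-0.  -0.1  0.3]
```

>>> play_rows(series=[[-0.015,0.004,0,0,0,0,-1],[-0.03,0.006,0.02,0,0,0,-1],[-0.04,0,0.06,0,0,0,-1],[-0.06,-0.01,0.1,0,0,0,-1],[-0.08,-0.03,0.15,0,0,-8,-1],[-0.1,-0.06,0.19,0,0,-16,-1],[-0.12,-0.1,0.23,0,0,-24,-1],[-0.13,-0.14,0.25,0,0,-32,-1],[-0.13,-0.18,0.25,0,0,-40,-1],[-0.13,-0.2,0.25,0,0,-48,-1]])

```text
t: 14.85
ee_pos: [471.8, -122.0, 284.4]
eef_rot: [2.171, 1.565, -0.514]
force: [0.8, -0.1, 0.6]
opening: 0.3
```

```bash
python3 want.py y; python3 - <<'E'
from h import *
s=snap('scene','s13.png')
crop('s13.png',200,120,340,225,5,'c20.png')
E
```

```text
14.85 [ 471.8 -122.   284.4] [ -87.2 -113.7] [ 0.8 -0.1  0.6] [-0.3  -0.1   2.07 -0.    1.16  0.81]
turn [  0.3   0.2 -41.3]
```

View pics/c20.png

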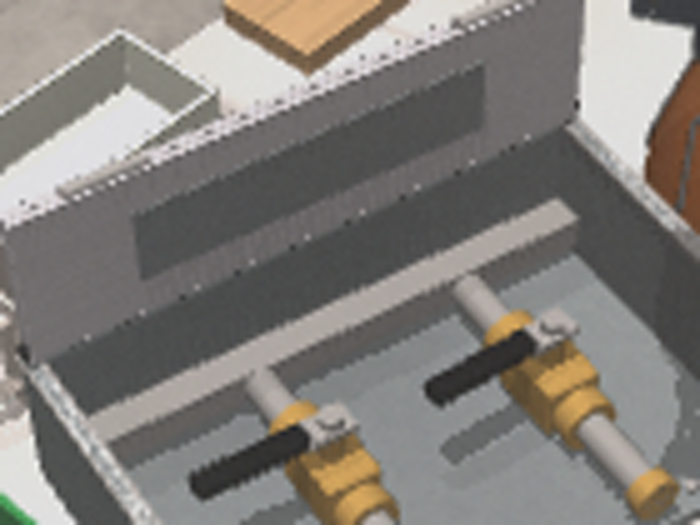

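```bash
python3 - <<'E'
from h import *
s=load('s13.png'); g=lambda u,v:(200+u/5,120+v/5)
crop('s13.png',230,180,320,225,8,'c21.png')
for n,u,v,z in(('Lhub',330,423,86),('Ltip',203,487,76),('Lroot',297,437,78),('Rhub',553,330,86),('Rtip',435,392,76),('Rroot',525,345,78)): print(n,b(ray(s,*g(u,v),z)).round(1))
for ax in((-5,55),(-13,-85)):
  for th in(0,.09,.2): print(ax,th,[((proj(s,w(ax[0]-r*np.sin(th),ax[1]+r*np.cos(th),76))[0]-[230,180])*8).round() for r in(20,62,85)])
E
```

```text
Lhub [-6.  58.1]
Ltip [  0.6 133.3]
Lroot [ 1.2 74.7]
Rhub [-16.6 -80.4]
Rtip [-11.5  -5.8]
Rroot [-11.6 -65.5]
(-5, 55) 0 [array([244., 235.]), array([136., 289.]), array([ 76., 319.])]
(-5, 55) 0.09 [array([247., 239.]), array([145., 300.]), array([ 88., 334.])]
(-5, 55) 0.2 [array([252., 243.]), array([158., 312.]), array([106., 351.])]
(-13, -85) 0 [array([601.,  79.]), array([500., 129.]), array([444., 157.])]
(-13, -85) 0.09 [array([604.,  82.]), array([510., 139.]), array([458., 171.])]
(-13, -85) 0.2 [array([608.,  86.]), array([524., 151.]), array([476., 187.])]
```

View pics/c21.png

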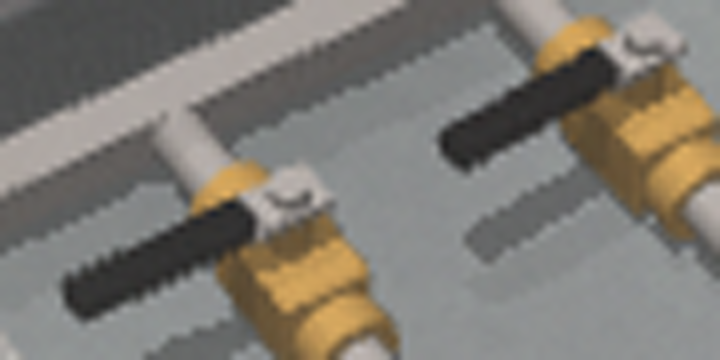

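Both levers now lie across the pipes, and the left one matches its shut stop. Next is the right lever.

>>> play_rows(series=[[0.025,0.012,0,0,0,-8.3,-1],[0.05,0.024,0,0.1,0,-16.5,-1],[0.075,0.036,0,0.2,0.1,-25,-1],[0.1,0.048,0,0.3,0.2,-33,-1],[0.126,0.059,0,0.3,0.2,-41.3,-1],[0.126,0.059,-0.04,0.3,0.2,-41.3,-1],[0.126,0.059,-0.08,0.3,0.2,-41.3,-1],[0.126,0.059,-0.1,0.3,0.2,-41.3,-1],[0.126,0.059,-0.1,0.3,0.2,-41.3,-1]])

```text
t: 15.8
ee_pos: [595.9, -59.7, 179.3]
eef_rot: [-0.475, 1.563, 2.41]
force: [-0.4, 0.4, 0.4]
opening: 0.5
```

```bash
python3 want.py y; python3 - <<'E'
from h import *
s=snap('scene','s14.png')
crop('s14.png',200,120,340,225,5,'c22.png')
for th in(0,.2,.4,.6,.8,1,1.2,1.4,1.571):
    c,n=np.cos(th),np.sin(th); P=np.array([-13,-86])+62*np.array([-n,c])+(8+16*c+7*n)*np.array([c,n]); print(th,P.round(1),w(*P).round(1))
E
```

```text
15.8 [595.9 -59.7 179.3] [ 16.4 -21.3] [-0.4  0.4  0.4] [-0.14  0.22  1.94  0.    0.99  1.68]
turn [-0.3 -0.3 -0.4]
0 [ 11. -24.] [590.  -60.9   0. ]
0.2 [ -0.7 -20.3] [579.6 -54.2   0. ]
0.4 [-13.7 -19. ] [567.5 -49.6   0. ]
0.6 [-27.2 -20.6] [554.  -47.7   0. ]
0.8 [-40.6 -25.5] [539.8 -48.9   0. ]
1 [-53.  -33.5] [525.7 -53.4   0. ]
1.2 [-63.4 -44.6] [512.8 -61.4   0. ]
1.4 [-71.1 -58.1] [501.9 -72.5   0. ]
1.571 [-75. -71.] [494.7 -83.9   0. ]
```

View pics/c22.png

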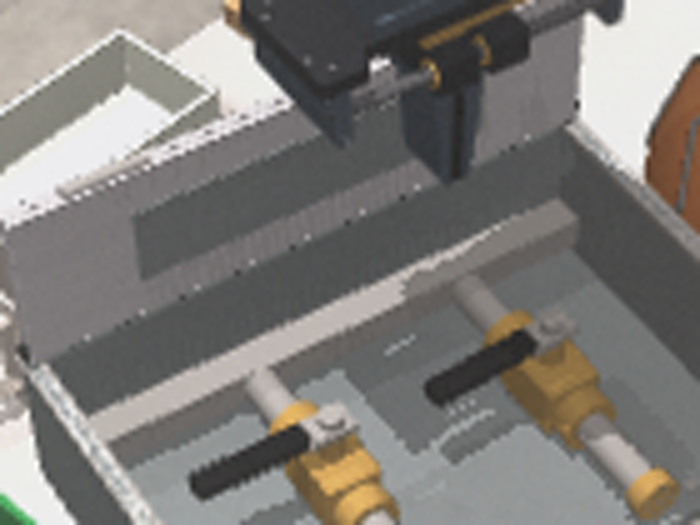

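>>> play_rows(series=[[0.003,-0.003,-0.035,0,0,0,-1],[0.003,-0.003,-0.075,0,0,0,-1],[0.003,-0.003,-0.11,0,0,0,-1],[0.003,-0.003,-0.132,0,0,0,-1],[0.003,-0.003,-0.147,0,0,0,-1],[0.003,-0.003,-0.147,0,0,0,-1]])

```text
t: 16.45
ee_pos: [600.9, -63.0, 35.0]
eef_rot: [-0.947, 1.566, 1.938]
force: [0.2, 0.9, 1.1]
opening: 0.2
```

```bash
python3 want.py y; python3 - <<'E'
from h import *
s=snap('scene','s15.png')
crop('s15.png',200,120,340,225,5,'c23.png')
E
```

```text
16.45 [600.9 -63.   35. ] [ 22.1 -23.2] [0.2 0.9 1.1] [-0.15  0.43  1.98  0.01  0.73  1.68]
turn [-0.3 -0.1 -0.4]
```

View pics/c23.png

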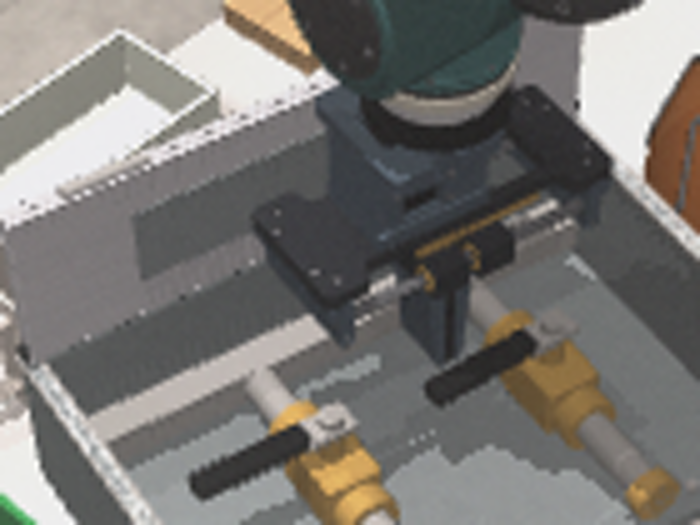

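```bash
python3 - <<'E'
from h import *
s=load('s15.png')
for x in(-16,0,22):
  for z in(85,100,110,120): print(x,z,((proj(s,w(x,-23+89,z))[0]-[200,120])*5).round())
print('hub',((proj(s,[w(-5,55,z) for z in(80,90,100)])-[200,120])*5).round())
E
```

```text
-16 85 [327. 443.]
-16 100 [327. 425.]
-16 110 [326. 412.]
-16 120 [326. 400.]
0 85 [312. 423.]
0 100 [311. 405.]
0 110 [310. 393.]
0 120 [310. 380.]
22 85 [290. 397.]
22 100 [289. 379.]
22 110 [288. 366.]
22 120 [288. 354.]
hub [[334. 427.]
 [334. 415.]
 [333. 402.]]
```

>>> play_rows(series=[[-0.006,0.001,-0.002,0,0,0,-1],[-0.011,0.002,-0.002,0,0,0,-1],[-0.016,0.0055,-0.002,0,0,0,-1],[-0.0213,0.0088,-0.002,0,0,0,-1],[-0.0275,0.0113,-0.002,0,0,0,-1],[-0.0334,0.0134,-0.002,0,0,0,-1],[-0.04,0.0148,-0.002,0,0,0,-1],[-0.047,0.0153,-0.002,0,0,0,-1]])

```text
t: 17.3
ee_pos: [555.4, -47.9, 34.9]
eef_rot: [-1.978, 1.566, 0.907]
force: [5.3, -0.8, 0.4]
opening: 0.4
```

```bash
python3 want.py y; python3 - <<'E'
from h import *
s=snap('scene','s16.png')
crop('s16.png',200,120,340,225,5,'c24.png')
E
```

```text
17.3 [555.4 -47.9  34.9] [-25.8 -20.5] [ 5.3 -0.8  0.4] [-0.13  0.37  2.07  0.01  0.69  1.69]
turn [-0.2  0.2 -0.4]
```

View pics/c24.png

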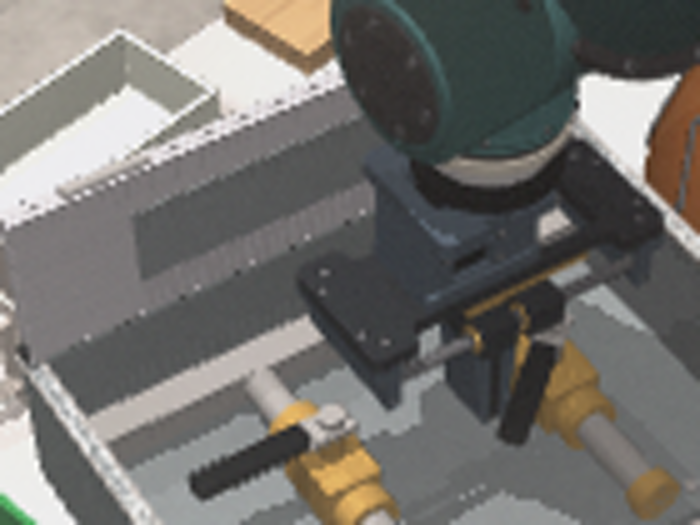

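>>> play_rows(series=[[-0.008,0,0,0,0,0,-1],[-0.0156,-0.001,-0.001,0,0,0,-1],[-0.0227,-0.003,-0.002,0,0,0,-1],[-0.0297,-0.0055,-0.002,0,0,0,-1],[-0.036,-0.009,-0.002,0,0,0,-1],[-0.0426,-0.0135,-0.002,0,0,0,-1],[-0.048,-0.019,-0.002,0,0,0,-1],[-0.0535,-0.0246,-0.002,0,0,0,-1]])

```text
t: 18.15
ee_pos: [499.9, -72.7, 31.3]
eef_rot: [-1.007, 1.566, 1.877]
force: [3.6, 2.2, 0.4]
opening: 0.4
```

>>> play_rows(series=[[-0.004,-0.006,0,0,0,0,-1],[-0.007,-0.0115,0,0,0,0,-1]])

```text
t: 18.35
ee_pos: [495.0, -81.3, 31.5]
eef_rot: [-1.58, 1.561, 1.3]
force: [40.6, 101.3, -15.1]
opening: 0.4
```

```bash
python3 want.py y; python3 - <<'E'
from h import *
s=snap('scene','s17.png')
crop('s17.png',220,130,360,235,5,'c25.png')
E
```

```text
18.35 [495.  -81.3  31.5] [-75.4 -68.5] [ 40.6 101.3 -15.1] [-0.22  0.31  2.18  0.02  0.65  1.6 ]
turn [-0.6  0.2 -0.1]
```

View pics/c25.png

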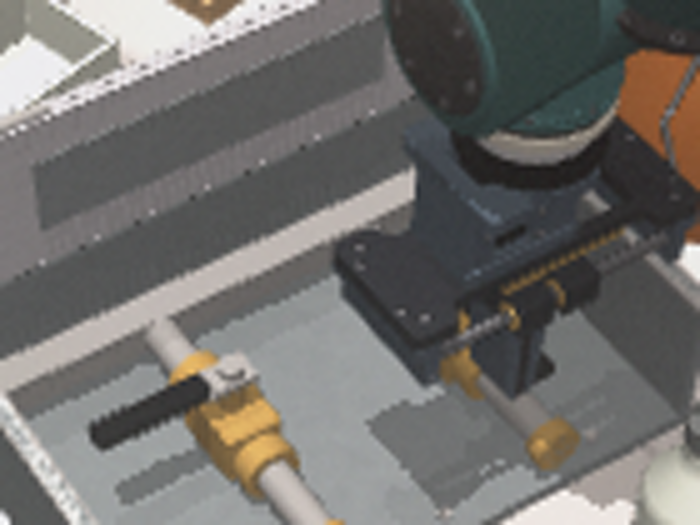

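The force reads 109 N, so the lever is hard against its stop. Relieving the pressure straight away.

>>> play_rows(series=[[0.003,0.008,0,0,0,0,-1],[0.006,0.02,0,0,0,0,-1],[0.006,0.024,0.02,0,0,0,-1],[0,0.024,0.06,0,0,0,-1],[-0.01,0.024,0.11,0,0,0,-1],[-0.03,0.024,0.16,0,0,0,-1],[-0.03,0.0,0.21,0,0,0,-1],[-0.03,-0.04,0.25,0,0,0,-1],[-0.03,-0.08,0.25,0,0,0,-1],[-0.03,-0.12,0.25,0,0,0,-1]])

```text
t: 19.4
ee_pos: [463.6, -206.0, 283.7]
eef_rot: [-1.773, 1.568, 1.112]
force: [1.4, -0.2, 0.1]
opening: 0.3
```

>>> play_rows(series=[[0,-0.04,0,0,0,0,-1],[0,-0.09,0,0,0,0,-1],[0,-0.13,0,0,0,0,-1],[0,-0.13,0,0,0,0,-1]])

```text
t: 19.8
ee_pos: [462.5, -337.4, 280.6]
eef_rot: [-0.759, 1.565, 2.122]
force: [-0.1, 0.3, -0.8]
opening: 0.2
```

```bash
python3 want.py y; python3 - <<'E'
from h import *
s=snap('scene','s18.png')
crop('s18.png',180,110,380,260,4,'c26.png'); crop('s18.png',235,175,335,250,8,'c27.png')
for ax,ths in(((-5,55),(0,.09)),((-13,-86),(1.571,1.48,1.4))):
  for th in ths: print(ax,th,[((proj(s,w(ax[0]-r*np.sin(th),ax[1]+r*np.cos(th),76))[0]-[235,175])*8).round() for r in(20,62,85)])
for n,x,z in(('h157',104,210),('e157',104,105),('h145',91,209),('e145',79,105)): print(n,((proj(s,w(x,178,z))[0]-[180,110])*4).round())
snap('top','t18.png')
E
```

```text
19.8 [ 462.5 -337.4  280.6] [ -40.2 -324.1] [-0.1  0.3 -0.8] [-0.67  0.07  1.92  0.    1.16  1.16]
turn [-0.3 -0.2 -0.2]
(-5, 55) 0 [array([204., 275.]), array([ 96., 329.]), array([ 36., 359.])]
(-5, 55) 0.09 [array([207., 279.]), array([105., 340.]), array([ 48., 374.])]
(-13, -86) 1.571 [array([644., 130.]), array([717., 208.]), array([758., 252.])]
(-13, -86) 1.48 [array([640., 132.]), array([703., 215.]), array([739., 261.])]
(-13, -86) 1.4 [array([635., 134.]), array([690., 220.]), array([721., 268.])]
h157 [ 83. 219.]
e157 [104. 330.]
h145 [ 93. 232.]
e145 [121. 353.]
```

View pics/c26.png

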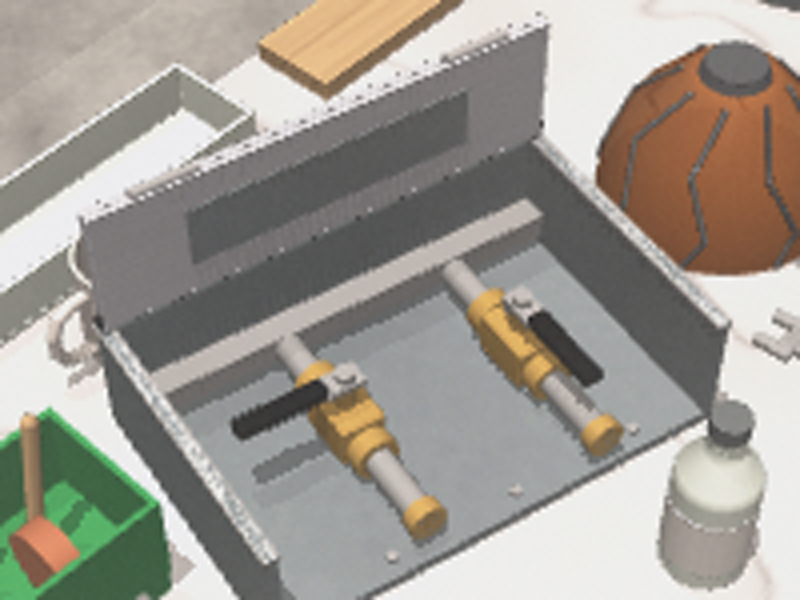

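View pics/c27.png

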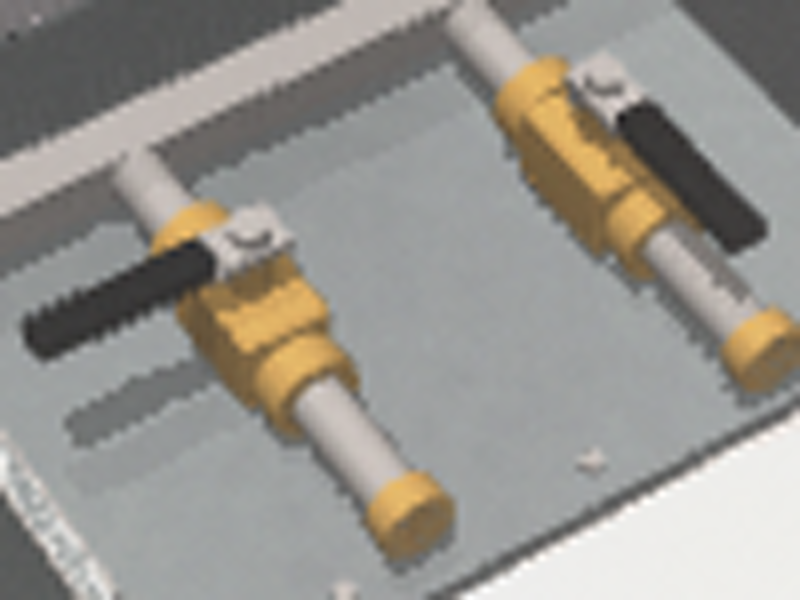

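View pics/t18.png

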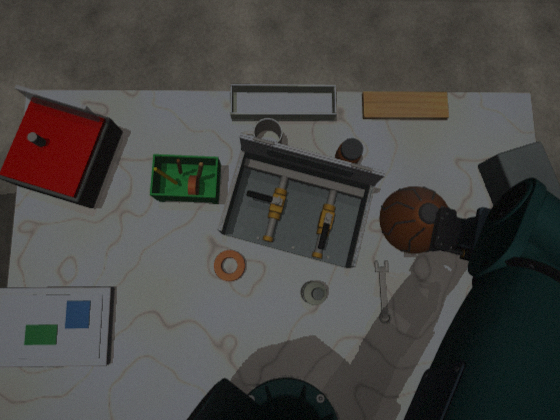

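The right lever's slope (1.09) matches the fully open prediction (1.07, against 1.30 at 1.48 rad). The left lever is shut, the cover is folded, the bystanders haven't moved and the arm is clear. Handing in.

```bash
python3 - <<'E'
from rig import robot
print(robot.finish_job(), robot.state()['t'])
E
```

```text
the job is handed in; nothing more can be done
the job is handed in; nothing more can be done
```

The job is handed in after about 20 s of the 61 s allowed. The cover was folded first, then the left (open) valve was shut, and only then the right valve was opened. No verdict is reported, so the results below are my own checks from the last pictures.

**Last checks**
- **Cover:** it stands at its stop; the picture matches a fold angle of about 1.57 rad.
- **Left lever:** it lies across its pipe, at about 0 rad.
- **Right lever:** it lies along its pipe, at about 1.57 rad. In the picture it has a slope of 1.09; fully open would be 1.07, and the 1.48 limit would be 1.30.
- **Bystanders:** all look to be where they were, judged by eye in the top view.
- **Arm:** it is clear of everything, with no force beyond sensor noise.

**What went wrong or disagreed**
- **Fingertip height:** with the gripper shut, the real fingertips sat about 30 mm above the reported TCP. The first push slid up onto the cover panel at about 11 N without folding it, so I repeated it lower.
- **Tilt:** one tilt of the tool ran joint 5 onto its lower limit (read 0.309, limit 0.31), so I used less tilt after that.
- **Force:** the last push of the right lever into its stop reached about 110 N at the wrist, close to the 120 N limit. I backed off at once. The fingers took that load, as far as I could see. I only read the force at the end of each move, so I can't rule out a brief higher peak.

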